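Pop the door camera's battery out of its charging cradle and stop it on the chute

TASK

The door camera's battery pack has finished charging. Press the cradle's eject button with one finger and stop the pack with the other finger as it springs out, so that it stays on the sloping chute instead of sliding off towards the glass box; do not pinch or lift the pack, and leave the other things in the tray where they lie. The program finishes while still holding: that finger stays against the popped-out pack, keeping it still on the chute (the button may stay pressed).

Things in the scene. Friction and masses are not known exactly. Their poses are not given: they have to be found in the camera images.
- charger: White plastic charging cradle, 190 (x) x 106 (y) x 80 mm high, fixed in the tray. Origin: centre of its underside; x to its high rear, so the chute's open mouth is at x = -95 mm; z up; y left, seen from the mouth. Its chute, 44 mm wide inside, is centred on y = -24 mm. On its left a level deck, 26 mm above the underside, runs from the mouth back to x = +5 mm and carries the eject button.
- chute (a point): Point on the chute floor under the middle of the docked pack, fixed to the cradle. x: along the floor, up its 15 degree slope to the rear (the pack leaves along -x, the floor ends 117 mm that way); y: across, left; z: square to the floor. The floor is slippery. Floor above the cradle's underside: 5 mm at cradle x = -95, 15 mm at -57, 25 mm at -19. Side walls: 8 mm above the floor.
- battery: Dark plastic battery pack, 76 x 42 x 22 mm, about 120 g, lying lengthwise in the chute, 14 mm proud of its walls. Origin: centre of its underside; axes as chute, with which it coincides when docked. Docked, its front face's lower edge is at cradle x = -19 mm; the upper edge leads, at x = -25 mm, 47 mm above the cradle's underside. A 4 mm high catch stands before the lower edge.
- plunger_face (a point): Middle of the face of the spring plunger that bears on the pack's rear end and drives it down the chute: 3.5 N, falling to 1.7 N over its 30 mm stroke. Released, the pack moves at once, slides on by its own weight beyond that stroke and is off the mouth within about half a second unless something stops it. It is popped out once its front is past the catch (6 mm).
- button_top (a point): Centre of the level top of the eject button, a grey ribbed pad 30 (along cradle x) x 28 mm on the deck beside the chute near its mouth. At rest at x = -57, y = +28, z = 34 mm in the cradle's frame: 8 mm above the deck, 52 mm left of the chute's centre line, 32 mm nearer the mouth than the docked pack's foremost edge. Pressed down 7 mm to its stop it is still 1 mm above the deck.
- eject (a joint): Travel of the eject button in m: 0 at rest, 0.007 fully pressed. A spring holds it up with 2 N, growing to 6 N at the end; the catch, which is part of it, lets the pack go after about 4 mm.
- glass_box: Glass trinket box with a hinged lid, 62 x 62 x 39 mm, standing loose in the tray some 4 to 8 cm before the chute's mouth. Origin: centre of its underside. To be left alone.
- tray: Rattan-edged wooden tray, 390 (x) x 470 (y) mm, rim 34 mm high with a low handle on each short side (52 mm high), fixed. Origin: centre of its underside; its inner floor is 6 mm above the table and the cradle stands on it.
- carabiner: Aluminium carabiner, 80 x 45 x 9 mm, loose in the tray. Origin: centre of its underside. To be left alone.
- torch: Small red plastic torch, 77 x 24 x 15 mm, loose in the tray. Origin: underside, near its centre. To be left alone.
- magnet: Round dark magnet, 30 mm across, 8 mm high, loose in the tray. Origin: centre of its underside. To be left alone.
- bottle_cap: Steel bottle cap, 32 mm across, 6 mm high, loose in the tray. Origin: centre of its underside. To be left alone.
- keys: Round black door tag (33 mm across, 9 mm high, its centre is the origin) with a flat brass key reaching 88 mm along its x, loose in the tray. To be left alone.
Not all that is in view belongs to the job. Of the things like the battery, leave any that is orange or yellow; of the rest the smaller one is meant.

How it is judged (in metres and radians):
On the way, in this order (a step that is already met when the one before it is completed fails the run):
1. the eject button is pressed (value of joint eject above 0.003 m).
2. the pack is out past the catch and stopped on the chute by a finger (x of battery in the frame of chute between -0.06 and -0.006 m and contact force between the fingers and battery above 0.05 N and linear speed of battery below 0.02 m/s), for 0.3 s.
At the end, for the whole second after the job is handed in: The pack is out past the catch (6 to 60 mm down the chute from its docked place), still lying on the chute floor (raised less than 8 mm, tipped less than 0.2 rad from the floor), at rest, and a finger still rests against it and keeps it there (0.05 to 15 N) (x of battery in the frame of chute between -0.06 and -0.006 m and z of battery in the frame of chute below 0.008 m and angle between the z axis of battery and the z axis of chute, either way round below 0.2 rad and contact force between the fingers and battery between 0.05 and 15 N and linear speed of battery below 0.01 m/s); the arm keeps its last pose, push and grip.
It fails at once if the pack slides off the chute (x of battery in the frame of chute below -0.065 m).
It fails at once if the pack is lifted off the chute (z of battery in the frame of chute above 0.01 m).
It fails at once if the pack is squeezed or crushed (contact force between the fingers and battery above 30 N).
It fails at once if the glass box is disturbed (distance of glass_box from where it was at the start of the episode above 0.012 m).
It fails at once if another thing in the tray is disturbed (distance of any of carabiner, torch, magnet, bottle_cap, keys from where it was at the start of the episode above 0.012 m).
It also fails if it takes over 32 s, if anything falls off the work surface, if the arm or the gripper's body presses on something with over 40 N, if the wrist force passes 120 N, or if a joint passes its speed limit or range.

ROBOT

A 7-joint arm with a two-finger parallel gripper is mounted at the origin on the work surface. World frame = base frame: x ahead of the robot, y to its left, z up, the work surface at z = 0. Lengths are in mm, angles in rad, forces in N, time in s.
With the tool pointing down it reaches from about 350 to 900 mm from the base axis. Payload 8.1 kg.
Tool frame: the origin (TCP) lies on the centre line of the jaws, within the pads' length; the fingertips stand tip_extent ahead of it and the grasp point (between the pads) lies 6 mm ahead of it (tip_extent is the distance from the TCP to the fingertips, in mm); z points along the fingers, y is the direction in which the jaws open and shut (so a half turn about z gives the same grasp; the last joint's range is limited). The gripper opens to 92 mm and grips with 3 to 60 N. Pads are 19 mm wide; open, the fingers measure 130 mm over their backs; the gripper's body (75 mm by 190 mm) begins 47 mm behind the grasp point.
Start: joints at [-1.416, 0.434, 0.025, 1.573, -0.012, 1.134, -0.075], TCP at [159.373, 604.352, 230.942] pointing down, gripper open.
Joint ranges: [-2.62, 2.62], [-0.44, 2.09], [-1.27, 1.32], [0.08, 2.57], [-1.32, 4.46], [0.12, 2], [-2.74, 2.74]. Speed limits (rad/s): [2.22, 2.22, 3.01, 3.01, 3.14, 3.14, 3.14].

INTERFACE

Orientations are given as a 3x3 rotation matrix whose columns are the frame's x, y, z axes.
In Python, from bench import get_state, camera, sign_off, tip_extent gives the robot as it stands.
- The arm moves only by the tool play_rows, never from a script. Its argument "series" is a list that holds one entry, the list of rows, each a list of 5 numbers: the finger opening in cm, from 0 to 9.18, then the shift along the tool's x, y, z in cm, then the turn about the tool's z in degrees. In form: [[[claw, dx, dy, dz, roll], ...]]. A call has exactly 5 rows; each row shifts and turns the pose as measured when the row begins, along the tool's axes as they then stand; what a row does not reach is not made up. A row lasts 1/8 s, in which the tool goes at most 62.5 mm and 10.7 degrees, less where a joint would pass 70% of its speed; a pose out of reach is approached as far as the arm can. A call with a gripper value outside its range is refused whole. The fingers move at their own pace and stop on an object; the grip force is fixed at half the most. Time passes only in rows, so rows that do not move let the fingers close, or fill a call up. It gives the time, the measured TCP pose, the force and the opening at its end, in the units of the state.
- get_state(): the state, without advancing time (a new reading comes with each control period).
- camera(name): name is "side" or "top" or "wrist"; returns a dict with "pixels" (384x512x3 uint8, red, green, blue), "range_z" (384x512 float32, mm along the optical axis (not along the pixel's ray), 0 where there is no reading), "vertical_fov" (degrees; the focal length in pixels is half the picture's height over the tangent of half this angle, whatever the lens; pixels are square), "cx", "cy" (the principal point, pixels), "origin" and "attitude" of the camera in the world. Camera axes: x right, y down, z forward; pixel columns grow to the right and rows downward; lengths in mm; the calibration is good to about 2 mm. A picture is of the moment at which its call begins.
- sign_off(): hands the job in, once; it reports no verdict.
The state is a dict: "time_s": time; "joint_positions": joint angles; "joint_vel": joint speeds; "joint_torque": joint torques, N m; "ee_pos": TCP position; "tool_rot": TCP orientation; "contact_force": force on the tool from outside, world axes, zero at the start; "ft_torque": the same for the moment, N m; "finger_gap": opening from 0.0 (shut) to 1.0 (fully open).
Only numpy, scipy, OpenCV 4.12 (cv2) and the standard library are available. Lean on these libraries where they do the work, as an engineer would, in place of code of your own. Each camera call takes 0.05 s, during which the arm holds its last target.

## Working session

There is one attempt and no reset: what is moved stays moved. The work goes in short steps, Python scripts to look and compute and a tool call to move; the robot and the scene stay as the last step left them, time stands still between calls to the robot, and variables do not carry over. Pictures are saved under pics/ and viewed, and the job is handed in when it is done.

Besides the shell and the picture viewer there is one more tool, called after "Request:" as a command line: name --argument value ..., lists and objects as JSON in quotes. play_rows: Moves the arm, as the interface text tells. Its arguments: {"type":"object","properties":{"series":{"type":"array","items":{"type":"array","items":{"type":"array","items":{"type":"number"}}}}},"required":["series"]}

```bash
mkdir -p pics; ls
python3 - <<'E'
from bench import get_state, camera, tip_extent
import cv2,numpy as np
print(tip_extent); s=get_state()
for k,v in s.items(): print(k,np.round(v,3).tolist())
for n in ["side","top","wrist"]:
    c=camera(n); cv2.imwrite(f"pics/{n}0.png",c["pixels"][:,:,::-1]); 
    np.savez(f"{n}0.npz",**c)
    print(n,c["vertical_fov"],c["cx"],c["cy"],np.round(c["origin"],1),np.round(c["attitude"],3).tolist())
E
```

```text
pics
25.0
time_s 0.0
joint_positions [-1.416, 0.435, 0.025, 1.574, -0.012, 1.134, -0.075]
joint_vel [-0.001, 0.002, -0.0, -0.001, 0.0, -0.002, 0.0]
joint_torque [-0.0, -66.785, 0.985, -31.446, -0.06, 0.043, 0.0]
ee_pos [159.278, 603.83, 230.143]
tool_rot [[-0.967, 0.255, -0.0], [0.255, 0.967, -0.002], [-0.0, -0.002, -1.0]]
contact_force [-0.334, 0.057, 0.549]
ft_torque [-0.05, 0.013, -0.041]
finger_gap 1.001
side 45.70816096074051 259.09888284277514 193.47139479312045 [  178.6 -1131.    949.8] [[0.925, -0.252, 0.284], [-0.378, -0.565, 0.733], [-0.024, -0.786, -0.618]]
top 55.03625678540305 253.98413279430497 193.48188605794303 [ 493.8 -102.2 1040.2] [[0.029, -0.994, 0.105], [-1.0, -0.03, -0.006], [0.009, -0.105, -0.994]]
wrist 62.32062826313499 254.919359214813 187.41789444863403 [ 80.  625.2 384.8] [[0.255, 0.921, 0.294], [0.967, -0.242, -0.08], [-0.002, 0.305, -0.952]]
```

View pics/top0.png

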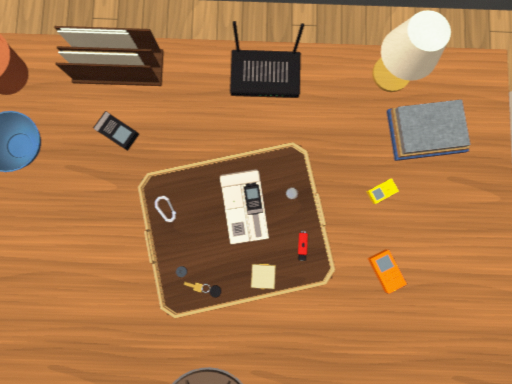

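View pics/side0.png

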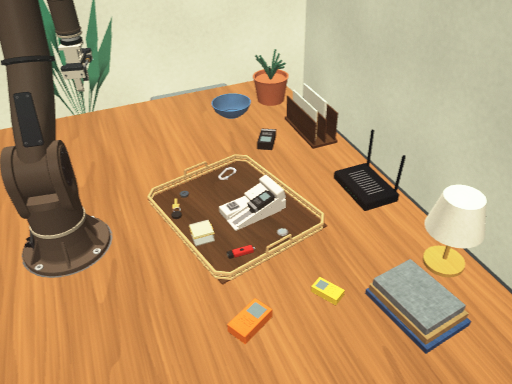

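```bash
cat > h.py <<'E'
import numpy as np,cv2
def load(n): return dict(np.load(n))
def P(c,u,v,z=None):
    f=192/np.tan(np.radians(float(c["vertical_fov"]))/2)
    z=c["range_z"][int(round(v)),int(round(u))] if z is None else z
    p=np.array([(u-c["cx"])/f*z,(v-c["cy"])/f*z,z]); return c["attitude"]@p+c["origin"]
def cloud(c):
    f=192/np.tan(np.radians(float(c["vertical_fov"]))/2)
    v,u=np.mgrid[0:384,0:512]; z=c["range_z"]
    p=np.stack([(u-c["cx"])/f*z,(v-c["cy"])/f*z,z],-1); return p@c["attitude"].T+c["origin"]
def proj(c,p):
    f=192/np.tan(np.radians(float(c["vertical_fov"]))/2)
    q=c["attitude"].T@(np.asarray(p,float)-c["origin"]); return q[0]/q[2]*f+c["cx"],q[1]/q[2]*f+c["cy"]
E
python3 - <<'E'
from h import *
c=load("top0.npz"); im=c["pixels"][:,:,::-1]
cv2.imwrite("pics/crop1.png",cv2.resize(im[155:295,180:320],None,fx=4.2,fy=4.2,interpolation=cv2.INTER_CUBIC))
W=cloud(c)
H=W[...,2]; print(np.round(H[160:250:5,210:280:5]).astype(int))
E
```

```text
[[  33   34   35   11    6    7    5    6   10    8    8   10    6    7]
 [   7    9    7    7    8    7    7    8    7    6    9    7    5    9]
 [   6    5    6    4    6    7    6    7   59   80    6    9    8    7]
 [   4    7   61   83   85   84   87   84   85   82    8    8    6    9]
 [   6    8   79   84   82   83   81   86   79   83    5    8    7    9]
 [   8    5    5   81   80   62   61   71   72   74    6    5    5    8]
 [   8    4   10   58   60   55   62   70   69   70   53    7    3    9]
 [   9    2    8   56   56   52   53   69   70   67   49    6    8    8]
 [   5    8    7   51   51   47   50   63   65   57   62   11    5    7]
 [   9    6    6   47   50   47   49   37   63   58   61    6    7    7]
 [  11    8    6   33   35   31   32   45   57   57   56    8    9    9]
 [   8    7    7    5   31   33   29   37   29   34   30    5    6    8]
 [   7    7    6    6   34   31   31   33   24   29   28   32   10    5]
 [   8    5    7    7   32   42   40   31   19   22   22   32    6    7]
 [   6    4    5    8   35   39   42   33   18   20   16   24    7    5]
 [   9    6    8    5   36   33 1040   36   17   17   17   16    9    8]
 [   5    6    9    3   34   33   31   36   13    4    8    8    3    4]
 [   5    9   10    9    6    7    5    4    4    6    8    7    8    9]]
```

View pics/crop1.png

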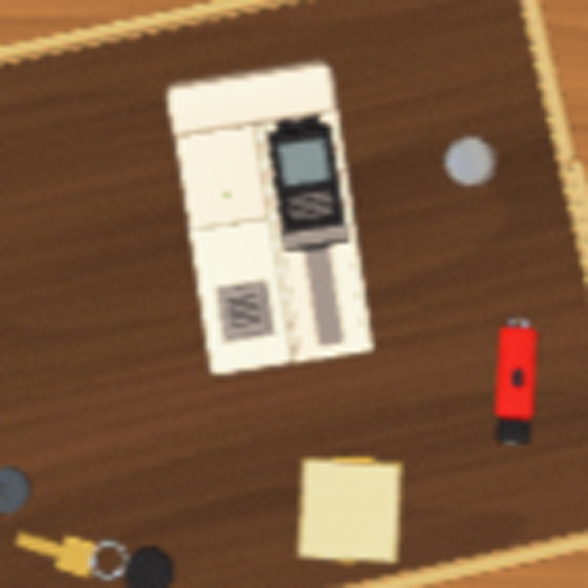

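The docked pack is at about (253,198) in the top view. The similar things are a black pack at (116,130), larger and off the tray, a yellow one at (383,191) and an orange one at (387,271). The docked dark one is the smaller non-orange, non-yellow one and lies in the chute, so it is the one meant. The crop confirms this, with the button at crop (246,311) and the catch groove below the pack. Next I fit the cradle pose.

Run:
```python
from h import *
from scipy.optimize import least_squares
c=load("top0.npz")
cr=lambda u,v:(180+(u+.5)/4.2-.5,155+(v+.5)/4.2-.5)
pts=[((-95,53,26),cr(212,374)),((-95,-53,13),cr(373,350)),((95,53,80),cr(168,88)),((95,-53,80),cr(330,63)),((-57,28,34),cr(246,311)),((-25,-45,47),cr(348,240)),((-25,-3,47),cr(285,250))]
def T(q,p):
    s,co=np.sin(q[2]),np.cos(q[2]); return np.array([q[0]+co*p[0]-s*p[1],q[1]+s*p[0]+co*p[1],6+p[2]])
r=lambda q:np.concatenate([np.subtract(proj(c,T(q,p)),uv) for p,uv in pts])
s=least_squares(r,[500,-70,0.15],loss='soft_l1'); print(s.x,np.degrees(s.x[2])); print(np.round(r(s.x).reshape(-1,2),1))
np.save("cradle.npy",s.x)
for n in ["side0.npz"]:
    d=load(n); im=np.ascontiguousarray(d["pixels"][:,:,::-1]); im=cv2.resize(im[160:250,200:320],None,fx=6,fy=6,interpolation=cv2.INTER_CUBIC)
    for p,_ in pts:
        u,v=proj(d,T(s.x,p)); cv2.circle(im,(int((u-200+.5)*6),int((v-160+.5)*6)),3,(0,0,255),-1)
    cv2.imwrite("pics/side1.png",im)
```

```text
[ 5.63390936e+02 -8.38105128e+01  1.83469817e-01] 10.512046189678362
[[ 0.5  0.5]
 [ 0.6  0. ]
 [-0.8 -3.1]
 [ 0.6 -3.3]
 [-0.6  0.1]
 [ 0.1  0.9]
 [-0.4  0.9]]
```

View pics/side1.png

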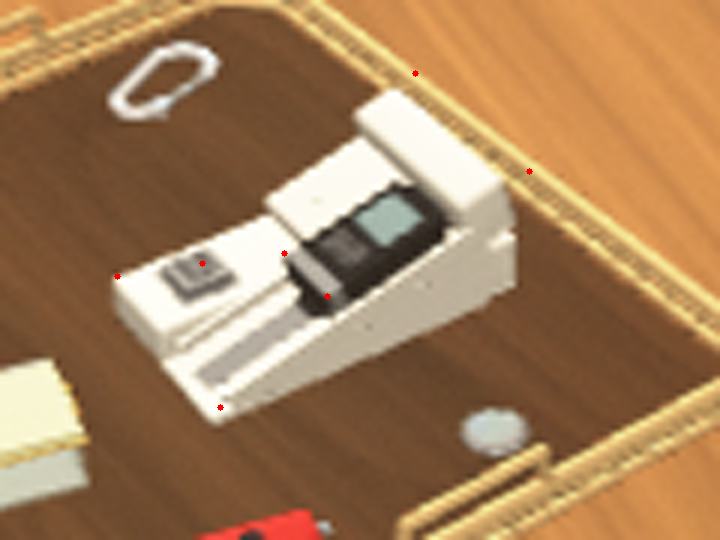

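View pics/wrist0.png

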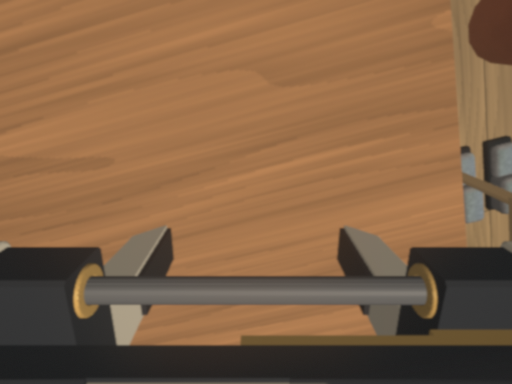

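Run:
```python
from h import *
from scipy.optimize import least_squares
c=load("top0.npz");d=load("side0.npz")
cr=lambda u,v:(180+(u+.5)/4.2-.5,155+(v+.5)/4.2-.5)
sr=lambda u,v:(200+(u+.5)/6-.5,160+(v+.5)/6-.5)
A=[((-95,53,26),cr(212,374)),((-95,-53,13),cr(373,350)),((-57,28,34),cr(246,311)),((-25,-45,47),cr(348,240)),((-25,-3,47),cr(285,250))]
B=[((-95,53,26),sr(115,284)),((-57,28,34),sr(199,270)),((-25,-3,47),sr(285,260)),((-25,-45,47),sr(332,302))]
def T(q,p):
    s,co=np.sin(q[2]),np.cos(q[2]); return np.array([q[0]+co*p[0]-s*p[1],q[1]+s*p[0]+co*p[1],6+p[2]])
fA=lambda q:np.concatenate([np.subtract(proj(c,T(q,p)),uv) for p,uv in A])
fB=lambda q:np.concatenate([np.subtract(proj(d,T(q,p)),uv) for p,uv in B])
for f in (fA,fB,lambda q:np.r_[fA(q),fB(q)]):
    s=least_squares(f,[500,-70,0.15],loss='soft_l1'); print(s.x,np.degrees(s.x[2]),np.round(f(s.x),1))
np.save("cradle.npy",s.x)
print(T(s.x,(-46,2,0)))
```

```text
[564.83116391 -84.2364249    6.45662055] 369.9371072857664 [ 0.3 -0.2  0.4 -0.2 -0.7 -0.5  0.2  0.5 -0.3  0.4]
[ 5.61711964e+02 -8.74920406e+01  2.15760996e-01] 12.362194458744781 [ 0.1  0.2  0.4  0.1 -0.1 -0.2 -0.4 -0.1]
[ 5.63977630e+02 -8.46205628e+01  1.83922477e-01] 10.537981672009836 [ 0.9  0.3  0.9 -0.2 -0.3 -0.1  0.4  0.7 -0.1  0.7  0.5 -1.2  0.7 -1.
  0.  -1.  -0.6 -0.8]
[518.38769667 -91.06711036   6.        ]
```

Request:
play_rows --series '[[[9.1,0,-4,0,-5],[9.1,0,-5,0,-5],[9.1,-1,-5,0,-5],[9.1,-1,-5,0,-5],[9.1,-1,-5,0,-5]]]'

```text
time_s: 0.78
ee_pos: [170.8, 362.1, 228.4]
tool_rot: [[-0.981, -0.195, -0.001], [-0.195, 0.981, -0.003], [0.001, -0.003, -1.0]]
contact_force: [1.4, -0.3, 1.1]
finger_gap: 0.993
```

Request:
play_rows --series '[[[9.1,-3,-5,0,0],[9.1,-3,-5.5,0,0],[9.1,-3,-5.5,0,0],[9.1,-3,-5.5,0,0],[9.1,-3,-5.5,0,0]]]'

```text
time_s: 1.4
ee_pos: [370.2, 124.5, 229.6]
tool_rot: [[-0.98, -0.201, 0.002], [-0.201, 0.98, 0.001], [-0.002, 0.0, -1.0]]
contact_force: [1.0, 2.1, -0.5]
finger_gap: 0.995
```

Request:
play_rows --series '[[[3.3,-2,-5,0,0],[3.3,-2,-5,0,0],[3.3,-2,-5,0,0],[3.3,-2,-4.5,0,0],[3.3,-1,-3,0,0]]]'

```text
time_s: 2.02
ee_pos: [508.0, -86.9, 230.1]
tool_rot: [[-0.98, -0.2, 0.004], [-0.2, 0.98, 0.001], [-0.004, 0.0, -1.0]]
contact_force: [-1.0, 0.2, -0.1]
finger_gap: 0.494
```

Request:
play_rows --series '[[[3.3,-1,-0.6,2,0],[3.3,0,0,2,0],[3.3,0,0,1,0],[3.3,0,0,0,0],[3.3,0,0,0,0]]]'

```text
time_s: 2.65
ee_pos: [520.4, -94.3, 179.1]
tool_rot: [[-0.981, -0.195, 0.004], [-0.195, 0.981, -0.001], [-0.004, -0.002, -1.0]]
contact_force: [0.7, 0.3, 0.5]
finger_gap: 0.361
```

Run:
```python
from bench import get_state, camera
from h import *
s=get_state(); print(s["time_s"],s["ee_pos"],s["finger_gap"],s["tool_rot"])
q=np.load("cradle.npy")
for n in ["wrist","side","top"]:
    c=camera(n); np.savez(n+"1.npz",**c); im=np.ascontiguousarray(c["pixels"][:,:,::-1])
    if n=="wrist":
        cv2.imwrite("pics/wrist1raw.png",cv2.resize(im,None,fx=1.5,fy=1.5,interpolation=cv2.INTER_CUBIC))
        im=cv2.resize(im,None,fx=1.5,fy=1.5)
        for p in [(-95,53,26),(-95,-53,13),(-95,-2,26),(-57,28,34),(-72,42,34),(-72,14,34),(-42,42,34),(-42,14,34),(-25,-45,47),(-25,-3,47),(-95,-24,5)]:
            co,si=np.cos(q[2]),np.sin(q[2]); w=(q[0]+co*p[0]-si*p[1],q[1]+si*p[0]+co*p[1],6+p[2])
            u,v=proj(c,w); cv2.circle(im,(int(u*1.5),int(v*1.5)),3,(0,0,255),-1)
        cv2.imwrite("pics/wrist1.png",im)
    if n=="side": cv2.imwrite("pics/side2.png",cv2.resize(im[100:260,180:380],None,fx=3.5,fy=3.5,interpolation=cv2.INTER_CUBIC))
```

```text
2.65 [520.44125588 -94.28928481 179.0766354 ] 0.3610075018547082 [[-9.80749127e-01 -1.95220542e-01  4.48226551e-03]
 [-1.95226157e-01  9.80757886e-01 -8.47064486e-04]
 [-4.23065286e-03 -1.70581322e-03 -9.99989596e-01]]
```

View pics/wrist1.png

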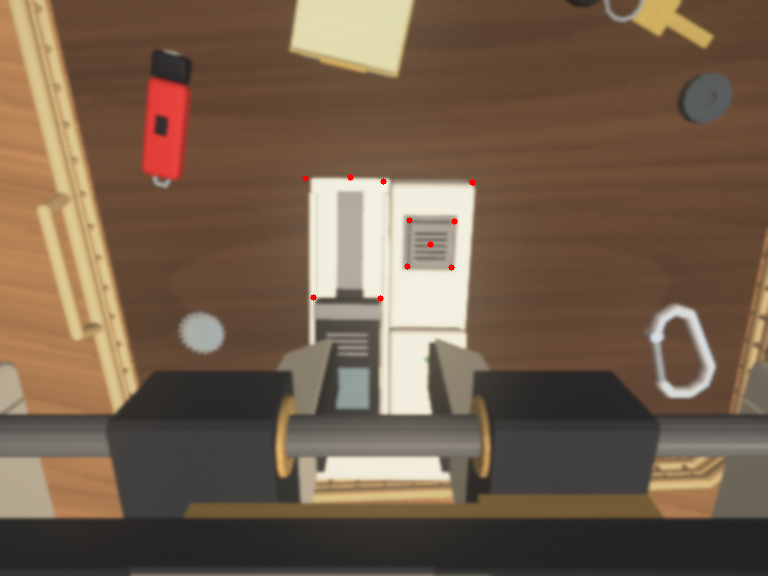

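View pics/side2.png

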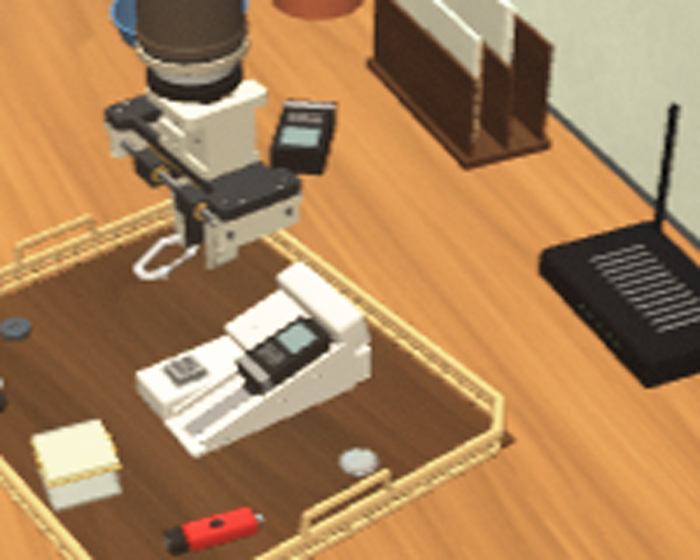

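Run:
```python
from h import *
c=load("wrist1.npz"); im=np.ascontiguousarray(c["pixels"][:,:,::-1])
cv2.imwrite("pics/wz.png",cv2.resize(im[110:230,195:325],None,fx=5,fy=5,interpolation=cv2.INTER_CUBIC))
q=np.load("cradle.npy");W=cloud(c);co,si=np.cos(q[2]),np.sin(q[2])
L=W-np.array([q[0],q[1],6]); X=L[...,0]*co+L[...,1]*si; Y=-L[...,0]*si+L[...,1]*co
# heights along chute centre column
for v in range(112,235,3):
    print(v,[tuple(np.round([X[v,u],Y[v,u],L[v,u,2]]).astype(int)) for u in (220,233,270,287)])
```

```text
112 [(np.int64(-101), np.int64(-38), np.int64(1)), (np.int64(-101), np.int64(-25), np.int64(1)), (np.int64(-101), np.int64(12), np.int64(0)), (np.int64(-101), np.int64(29), np.int64(1))]
115 [(np.int64(-98), np.int64(-38), np.int64(1)), (np.int64(-98), np.int64(-25), np.int64(1)), (np.int64(-98), np.int64(12), np.int64(0)), (np.int64(-99), np.int64(29), np.int64(1))]
118 [(np.int64(-95), np.int64(-38), np.int64(2)), (np.int64(-95), np.int64(-25), np.int64(2)), (np.int64(-95), np.int64(12), np.int64(2)), (np.int64(-96), np.int64(29), np.int64(2))]
121 [(np.int64(-92), np.int64(-38), np.int64(5)), (np.int64(-92), np.int64(-25), np.int64(6)), (np.int64(-94), np.int64(12), np.int64(20)), (np.int64(-95), np.int64(28), np.int64(20))]
124 [(np.int64(-89), np.int64(-38), np.int64(6)), (np.int64(-90), np.int64(-25), np.int64(7)), (np.int64(-92), np.int64(11), np.int64(25)), (np.int64(-93), np.int64(27), np.int64(27))]
127 [(np.int64(-87), np.int64(-38), np.int64(8)), (np.int64(-87), np.int64(-25), np.int64(9)), (np.int64(-90), np.int64(11), np.int64(27)), (np.int64(-90), np.int64(27), np.int6
[... 5814 characters left out ...]
34), np.int64(54)), (np.int64(-3), np.int64(-22), np.int64(53)), (np.int64(3), np.int64(13), np.int64(39)), (np.int64(2), np.int64(30), np.int64(41))]
226 [(np.int64(0), np.int64(-35), np.int64(53)), (np.int64(0), np.int64(-22), np.int64(54)), (np.int64(5), np.int64(13), np.int64(41)), (np.int64(5), np.int64(30), np.int64(41))]
229 [(np.int64(-52), np.int64(-21), np.int64(170)), (np.int64(3), np.int64(-22), np.int64(55)), (np.int64(8), np.int64(13), np.int64(43)), (np.int64(-54), np.int64(15), np.int64(172))]
232 [(np.int64(-53), np.int64(-21), np.int64(175)), (np.int64(5), np.int64(-22), np.int64(56)), (np.int64(11), np.int64(13), np.int64(42)), (np.int64(-53), np.int64(15), np.int64(175))]
```

View pics/wz.png

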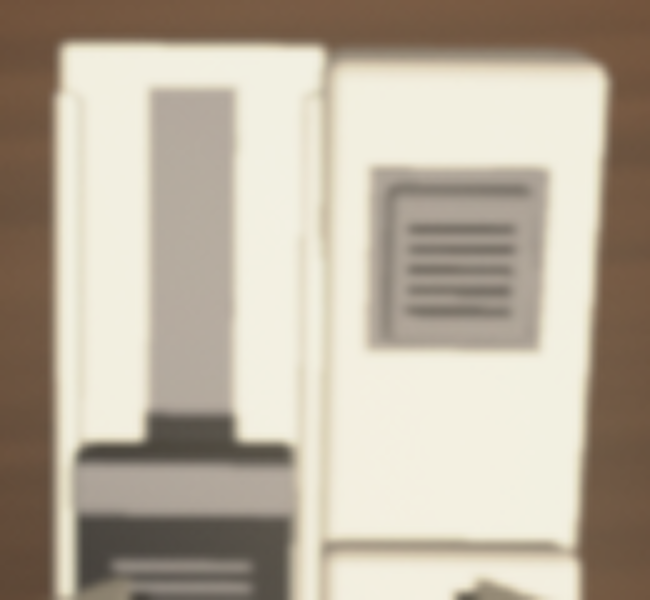

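Run:
```python
from h import *
c=load("wrist1.npz");W=cloud(c)
from bench import get_state
s=get_state();L=(W-s["ee_pos"])@s["tool_rot"]
for lo,hi in [(20,30),(10,20),(0,10),(-10,0),(-20,-10)]:
    m=(L[...,2]>lo)&(L[...,2]<hi)&(np.abs(L[...,0])<30)&(np.abs(L[...,1])<80)&(c["range_z"]>0)
    v,u=np.nonzero(m)
    for sg in (1,-1):
        k=m&(sg*L[...,1]>0); 
        if k.sum(): print(lo,hi,sg,k.sum(),"x",np.percentile(L[k][:,0],[2,98]).round(1),"y",np.percentile(L[k][:,1],[2,50,98]).round(1),"z",np.percentile(L[k][:,2],[98]).round(1))
```

```text
0 10 1 51 x [-9.4 10.6] y [15.7 16.5 21.7] z [3.8]
0 10 -1 53 x [-9.2 10.6] y [-23.4 -18.1 -17.1] z [4.3]
-10 0 1 283 x [-8.9 10.6] y [15.8 19.8 30.2] z [-0.3]
-10 0 -1 285 x [-8.8 10.5] y [-31.9 -21.1 -17.1] z [-0.4]
-20 -10 1 403 x [-5.9 10.6] y [15.8 22.3 32.3] z [-10.1]
-20 -10 -1 388 x [-5.9 10.6] y [-33.4 -23.3 -17.1] z [-10.3]
```

Run:
```python
from h import *
c=load("side1.npz");W=cloud(c)
from bench import get_state
s=get_state();L=(W-s["ee_pos"])@s["tool_rot"]
m=(np.abs(L[...,0])<40)&(np.abs(L[...,1])<80)&(L[...,2]>-60)&(L[...,2]<70)&(c["range_z"]>0)
for lo in range(-60,60,5):
    k=m&(L[...,2]>=lo)&(L[...,2]<lo+5)
    if k.sum():
        print(lo,k.sum(),L[k][:,0].min().round(),L[k][:,0].max().round(),L[k][:,1].min().round(),L[k][:,1].max().round())
im=np.ascontiguousarray(c["pixels"][:,:,::-1]); x0,y0=190,120
im=cv2.resize(im[y0:y0+100,x0:x0+110],None,fx=7,fy=6.0*7/6,interpolation=cv2.INTER_CUBIC)
for p in [(0,16.6,25),(0,-16.6,25),(0,16.6,5),(0,-16.6,5),(9.5,-16.6,25),(-9.5,-16.6,25)]:
    u,v=proj(c,s["tool_rot"]@np.array(p)+s["ee_pos"]); cv2.circle(im,(int((u-x0+.5)*7),int((v-y0+.5)*7)),3,(0,0,255),-1)
cv2.imwrite("pics/sz.png",im[:600])
```

```text
-60 3 7.0 13.0 17.0 19.0
-50 1 13.0 13.0 -24.0 -24.0
-45 6 12.0 13.0 -34.0 32.0
-40 6 12.0 15.0 -36.0 35.0
-35 5 12.0 15.0 -34.0 -21.0
-30 7 11.0 15.0 -30.0 37.0
-25 12 8.0 14.0 -34.0 28.0
-20 20 -4.0 14.0 -36.0 33.0
-15 24 -7.0 16.0 -35.0 27.0
-10 20 -5.0 15.0 -34.0 33.0
-5 13 -3.0 16.0 -28.0 23.0
0 10 -8.0 11.0 -22.0 21.0
```

View pics/sz.png

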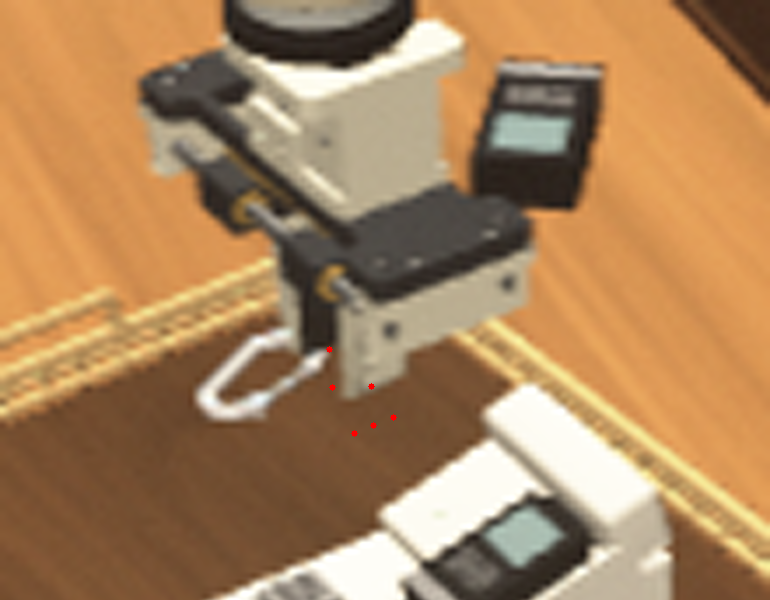

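Request:
play_rows --series '[[[4.6,0.1,0.3,3,0.7],[4.6,0,0,3,0],[4.6,0,0,3,0],[4.6,0,0,0.5,0],[4.6,0,0,0,0]]]'

```text
time_s: 3.42
ee_pos: [522.6, -91.0, 85.3]
tool_rot: [[-0.983, -0.184, 0.012], [-0.184, 0.983, -0.0], [-0.012, -0.002, -1.0]]
contact_force: [0.4, 0.6, 0.5]
finger_gap: 0.502
```

```bash
cat > look.py <<'E'
import sys
from bench import get_state, camera
from h import *
t=sys.argv[1]
s=get_state(); q=np.load("cradle.npy");co,si=np.cos(q[2]),np.sin(q[2])
def cr(w):
    d=np.asarray(w)-np.array([q[0],q[1],6]); return np.stack([d[...,0]*co+d[...,1]*si,-d[...,0]*si+d[...,1]*co,d[...,2]],-1)
print("t",s["time_s"],"TCP cradle",cr(s["ee_pos"]).round(1),"yaw",np.degrees(np.arctan2(-s["tool_rot"][1,0],-s["tool_rot"][0,0])),"gap",s["finger_gap"]*92,"F",np.round(s["contact_force"],1))
for n in ["wrist","side"]:
    c=camera(n); np.savez(f"{n}{t}.npz",**c); im=c["pixels"][:,:,::-1]
    if n=="wrist": 
        cv2.imwrite(f"pics/w{t}.png",cv2.resize(im[80:260,130:390],None,fx=3,fy=3,interpolation=cv2.INTER_CUBIC))
    else: cv2.imwrite(f"pics/s{t}.png",cv2.resize(im[140:240,195:310],None,fx=6,fy=6,interpolation=cv2.INTER_CUBIC))
    L=(cloud(c)-s["ee_pos"])@s["tool_rot"]
    m=(np.abs(L[...,0])<14)&(np.abs(L[...,1])<50)&(L[...,2]>-6)&(L[...,2]<30)&(c["range_z"]>0)
    for lo in range(-6,30,3):
        k=m&(L[...,2]>=lo)&(L[...,2]<lo+3)
        if k.sum(): print(n,lo,k.sum(),L[k][:,0].min().round(),L[k][:,0].max().round(),L[k][:,1].min().round(),L[k][:,1].max().round())
E
python3 look.py 3
```

```text
t 3.425 TCP cradle [-41.8   1.3  79.3] yaw 10.627845149840336 gap 46.21885334664758 F [0.4 0.6 0.5]
wrist -6 187 -10.0 11.0 -36.0 35.0
wrist -3 129 -8.0 11.0 -33.0 32.0
wrist 0 112 -11.0 11.0 -31.0 29.0
wrist 3 18 -4.0 10.0 -27.0 25.0
side -6 8 1.0 14.0 -36.0 36.0
side -3 4 2.0 12.0 22.0 38.0
side 0 5 -0.0 13.0 -28.0 24.0
side 3 3 1.0 8.0 -28.0 24.0
```

View pics/w3.png

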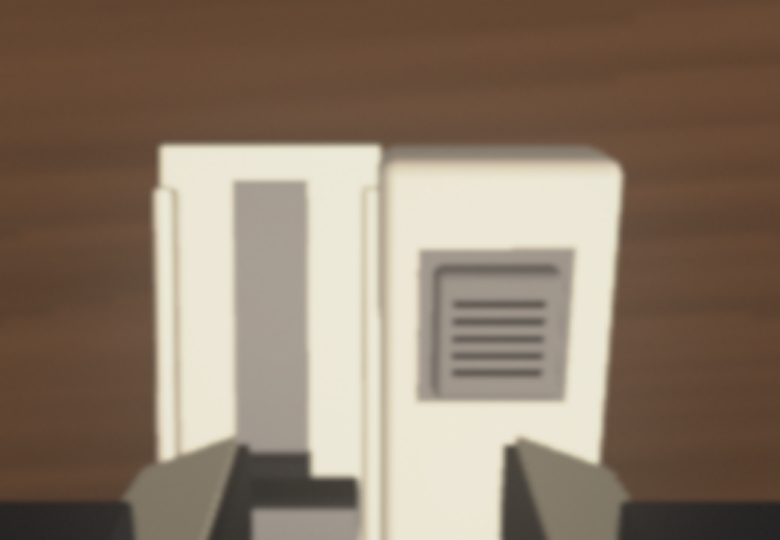

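View pics/s3.png

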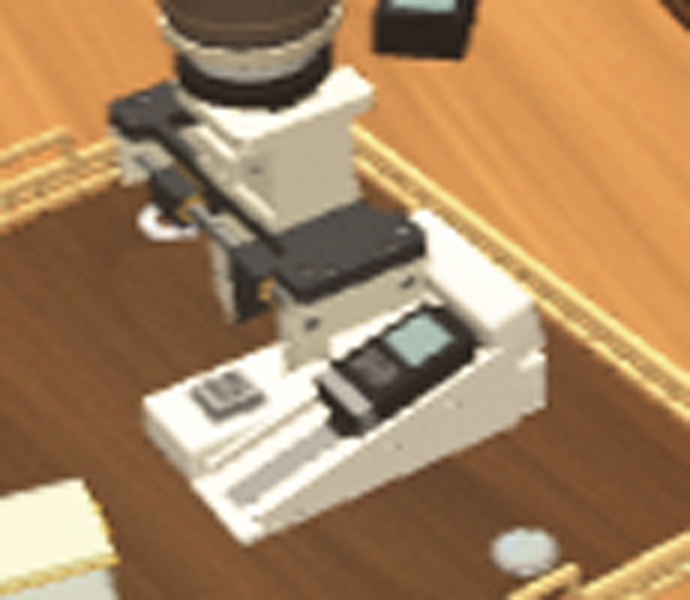

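Request:
play_rows --series '[[[4.6,0.4,0.2,0,0],[4.6,0,0,0.7,0],[4.6,0,0,0.7,0],[4.6,0,0,0.6,0],[4.6,0,0,0,0]]]'

```text
time_s: 4.15
ee_pos: [519.7, -89.5, 66.0]
tool_rot: [[-0.983, -0.185, 0.016], [-0.185, 0.983, 0.0], [-0.016, -0.003, -1.0]]
contact_force: [-0.1, -0.4, -0.3]
finger_gap: 0.503
```

```bash
python3 look.py 4
```

```text
t 4.15 TCP cradle [-44.5   3.3  60. ] yaw 10.657904984423753 gap 46.27353771869725 F [-0.1 -0.4 -0.3]
wrist -6 173 -10.0 11.0 -37.0 35.0
wrist -3 143 -10.0 11.0 -33.0 31.0
wrist 0 112 -11.0 11.0 -31.0 30.0
wrist 3 16 -5.0 10.0 -26.0 27.0
wrist 21 31 0.0 14.0 12.0 35.0
wrist 24 1014 -2.0 14.0 10.0 38.0
wrist 27 56 -14.0 14.0 -6.0 38.0
side -6 3 1.0 10.0 -35.0 23.0
side -3 5 2.0 14.0 21.0 29.0
side 0 1 3.0 3.0 23.0 23.0
side 3 4 -0.0 12.0 22.0 30.0
side 21 4 4.0 14.0 7.0 16.0
side 24 11 2.0 13.0 15.0 35.0
side 27 11 -8.0 13.0 -34.0 39.0
```

View pics/w4.png

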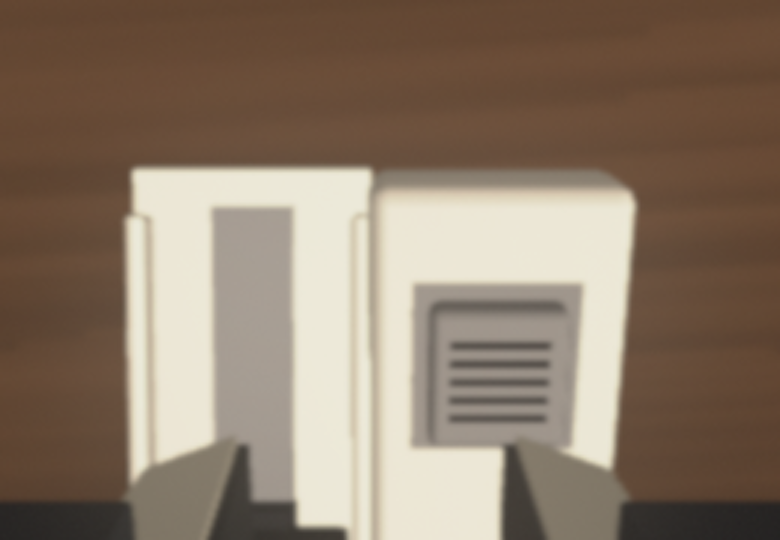

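View pics/s4.png

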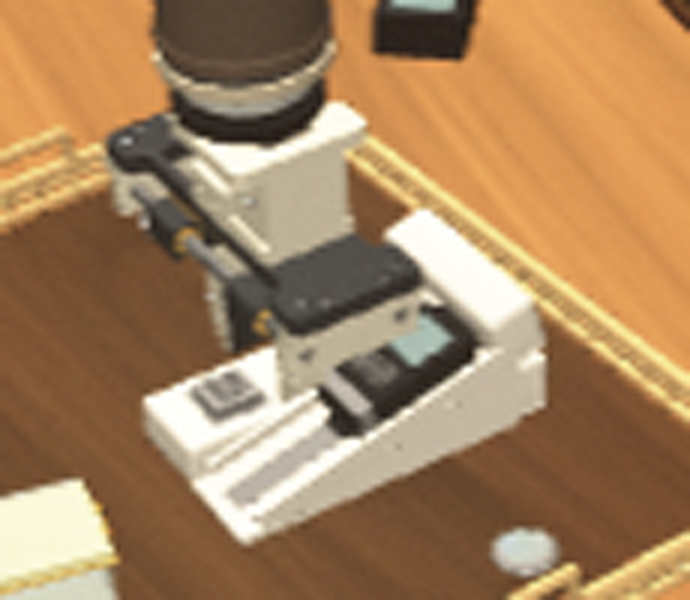

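Run:
```python
from h import *
from bench import get_state
s=get_state()
for n in("side4","wrist4","side1"):
    c=load(n+".npz"); 
    pos=s["ee_pos"] if n!="side1" else np.array([520.44,-94.29,179.08])
    L=(cloud(c)-pos)@s["tool_rot"]
    m=(c["range_z"]>0)
    for lo in range(-80,10,10):
        k=m&(L[...,2]>=lo)&(L[...,2]<lo+10)&(np.abs(L[...,0])<60)&(np.abs(L[...,1])<110)
        if k.sum():
            for a,b in((-110,-60),(-60,-35),(-35,0),(0,60)):
                kk=k&(L[...,1]>=a)&(L[...,1]<b)
                if kk.sum()>3: print(n,lo,(a,b),kk.sum(),np.percentile(L[kk][:,0],[3,97]).round(),np.percentile(L[kk][:,1],[3,97]).round())
```

```text
side4 -80 (-110, -60) 62 [-32.  39.] [-90. -66.]
side4 -80 (-60, -35) 16 [31. 40.] [-58. -39.]
side4 -80 (-35, 0) 16 [29. 38.] [-34.  -1.]
side4 -80 (0, 60) 40 [19. 39.] [ 4. 48.]
side4 -70 (-110, -60) 52 [-30.  39.] [-90. -83.]
side4 -70 (-60, -35) 7 [33. 39.] [-55. -41.]
side4 -70 (0, 60) 14 [13. 39.] [22. 46.]
side4 -60 (0, 60) 7 [ 5. 12.] [23. 29.]
side4 -40 (0, 60) 7 [ 2. 14.] [24. 36.]
side4 -30 (0, 60) 6 [12. 14.] [26. 40.]
side4 -20 (-60, -35) 13 [-6. 14.] [-43. -39.]
side4 -20 (-35, 0) 4 [12. 14.] [-33. -23.]
side4 -20 (0, 60) 11 [ 9. 15.] [22. 41.]
side4 -10 (-35, 0) 5 [-52.  15.] [-34. -23.]
side4 -10 (0, 60) 9 [ 6. 14.] [22. 32.]
side4 0 (-60, -35) 28 [-59. -27.] [-50. -36.]
side4 0 (-35, 0) 39 [-59. -29.] [-34. -16.]
side4 0 (0, 60) 7 [ 0. 12.] [22. 30.]
wrist4 -80 (-110, -60) 1596 [ 5. 30.] [-80. -61.]
wrist4 -80 (-60, -35) 1324 [27. 36.] [-60. -36.]
wrist4 -80 (-35, 0) 3609 [14. 36.] [-33.  -1.]
wrist4 -80 (0, 60) 4918 [15. 36.] [ 1. 58.]
wrist4 -70 (-110, -60) 1284 [-3. 34.] [-80. -78.]
wrist4 -70 (-60, -35) 310 [35. 36.] [-53. -36.]
wrist4 -70 (-35, 0) 492 [-0. 36.] 
[... 999 characters left out ...]
.] [-58. -37.]
side1 -80 (-35, 0) 14 [28. 38.] [-32.  -0.]
side1 -80 (0, 60) 35 [15. 39.] [ 3. 46.]
side1 -70 (-110, -60) 60 [-34.  36.] [-89. -83.]
side1 -70 (-60, -35) 6 [27. 37.] [-47. -42.]
side1 -70 (-35, 0) 4 [36. 39.] [-30. -18.]
side1 -70 (0, 60) 18 [ 7. 39.] [17. 37.]
side1 -50 (-35, 0) 6 [11. 12.] [-34. -22.]
side1 -40 (-35, 0) 8 [11. 14.] [-34. -22.]
side1 -30 (-35, 0) 9 [11. 14.] [-34. -20.]
side1 -30 (0, 60) 12 [ 8. 13.] [15. 35.]
side1 -20 (-60, -35) 5 [-4. 11.] [-36. -35.]
side1 -20 (-35, 0) 17 [-3. 13.] [-34. -20.]
side1 -20 (0, 60) 23 [-4. 15.] [13. 33.]
side1 -10 (-35, 0) 10 [-4. 14.] [-34. -21.]
side1 -10 (0, 60) 20 [-5. 15.] [14. 23.]
side1 0 (0, 60) 8 [-7. 11.] [15. 20.]
```

Request:
play_rows --series '[[[4.6,0.2,0,0.5,0],[4.6,0,0,0.5,0],[4.6,0,0,0.5,0],[4.6,0,0,0,0],[4.6,0,0,0,0]]]'

```text
time_s: 4.88
ee_pos: [518.2, -90.1, 50.5]
tool_rot: [[-0.983, -0.185, 0.017], [-0.185, 0.983, 0.0], [-0.017, -0.003, -1.0]]
contact_force: [-0.1, 0.1, 0.5]
finger_gap: 0.501
```

```bash
python3 look.py 5
```

```text
t 4.875 TCP cradle [-46.    3.   44.5] yaw 10.64707955687187 gap 46.04803711423272 F [-0.1  0.1  0.5]
wrist -6 176 -11.0 11.0 -36.0 35.0
wrist -3 138 -9.0 11.0 -33.0 33.0
wrist 0 100 -10.0 11.0 -31.0 28.0
wrist 3 21 -4.0 10.0 -26.0 26.0
wrist 6 202 -2.0 14.0 11.0 37.0
wrist 9 793 -4.0 14.0 10.0 38.0
wrist 12 51 -14.0 14.0 -5.0 39.0
wrist 15 1104 -14.0 14.0 -50.0 50.0
wrist 18 733 -14.0 14.0 -50.0 50.0
wrist 21 413 -14.0 14.0 -50.0 -2.0
wrist 24 1132 -14.0 14.0 -50.0 -6.0
wrist 27 1100 -3.0 14.0 -50.0 -6.0
side -6 5 7.0 13.0 -32.0 24.0
side -3 4 3.0 12.0 22.0 31.0
side 0 3 -0.0 12.0 21.0 26.0
side 3 3 2.0 12.0 23.0 32.0
side 6 5 3.0 12.0 11.0 29.0
side 9 10 -0.0 14.0 11.0 30.0
side 12 9 -9.0 12.0 3.0 37.0
side 15 10 -9.0 12.0 -0.0 47.0
side 18 20 -12.0 13.0 -30.0 38.0
side 21 23 -12.0 9.0 -48.0 14.0
side 24 40 -13.0 14.0 -49.0 -3.0
side 27 21 -7.0 13.0 -49.0 -6.0
```

View pics/w5.png

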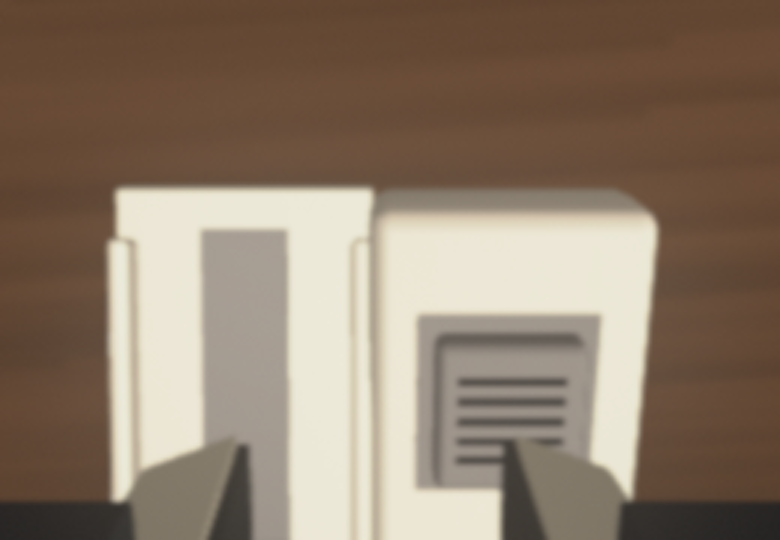

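View pics/s5.png

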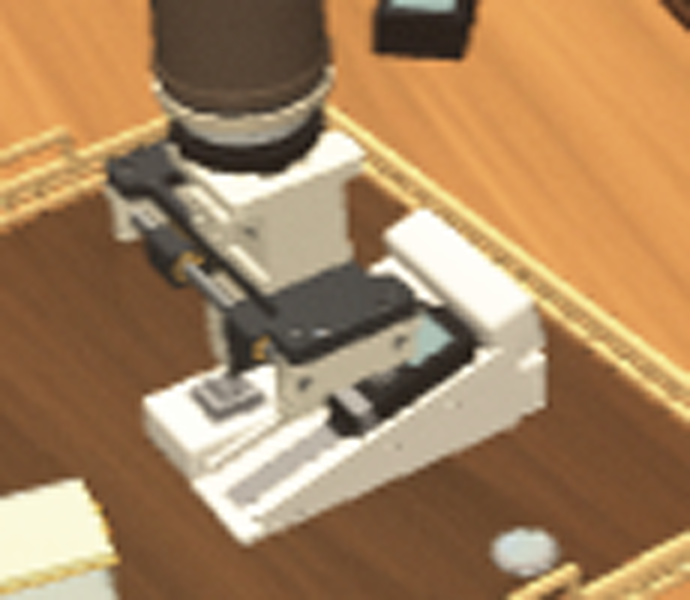

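Request:
play_rows --series '[[[4.6,0,0,0.2,0],[4.6,0,0,0.2,0],[4.6,0,0,0.2,0],[4.6,0,0,0.1,0],[4.6,0,0,0,0]]]'

```text
time_s: 5.6
ee_pos: [519.0, -90.0, 43.6]
tool_rot: [[-0.983, -0.185, 0.018], [-0.185, 0.983, 0.0], [-0.018, -0.003, -1.0]]
contact_force: [-0.2, -0.2, 1.1]
finger_gap: 0.499
```

Request:
play_rows --series '[[[4.6,0,0,0.2,0],[4.6,0,0,0.2,0],[4.6,0,0,0.1,0],[4.6,0,0,0,0],[4.6,0,0,0,0]]]'

```text
time_s: 6.22
ee_pos: [519.8, -89.8, 39.3]
tool_rot: [[-0.983, -0.183, 0.02], [-0.183, 0.983, 0.001], [-0.02, -0.002, -1.0]]
contact_force: [-0.6, -0.1, 4.9]
finger_gap: 0.5
```

```bash
python3 look.py 6 | head -1
```

```text
t 6.225 TCP cradle [-44.4   2.9  33.3] yaw 10.554182044037391 gap 46.0079160728762 F [-0.6 -0.1  4.9]
```

View pics/s6.png

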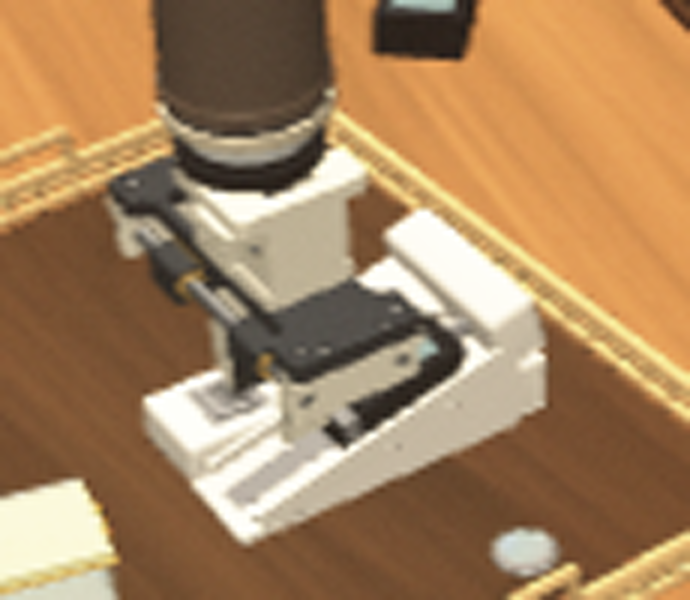

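View pics/w6.png

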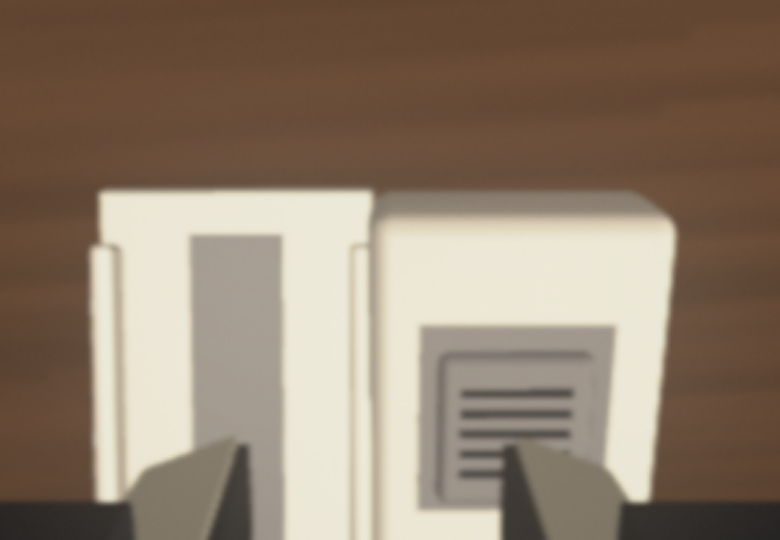

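Run:
```python
from h import *
from bench import get_state,camera
s=get_state(); print(s["contact_force"],s["ft_torque"])
a=load("side5.npz")["pixels"][:,:,::-1];b=load("side6.npz")["pixels"][:,:,::-1]
f=lambda i:cv2.resize(i[180:225,240:290],None,fx=8,fy=8,interpolation=cv2.INTER_CUBIC)
c=camera("top"); np.savez("top6.npz",**c); t0=load("top1.npz")["pixels"][:,:,::-1]; t1=c["pixels"][:,:,::-1]
g=lambda i:cv2.resize(i[165:245,215:275],None,fx=6.6,fy=4.5,interpolation=cv2.INTER_CUBIC)
A=np.hstack([f(a),f(b)]);B=np.hstack([g(t0),g(t1)]); 
cv2.imwrite("pics/cmp6.png",A);cv2.imwrite("pics/cmp6t.png",np.hstack([cv2.resize(load("top0.npz")["pixels"][:,:,::-1][165:245,215:275],None,fx=6,fy=6,interpolation=2),cv2.resize(t1[165:245,215:275],None,fx=6,fy=6,interpolation=2)]))
```

```text
[-0.89163775  0.89303228  4.83401876] [ 0.32949436  0.1587704  -0.21961143]
```

View pics/cmp6.png

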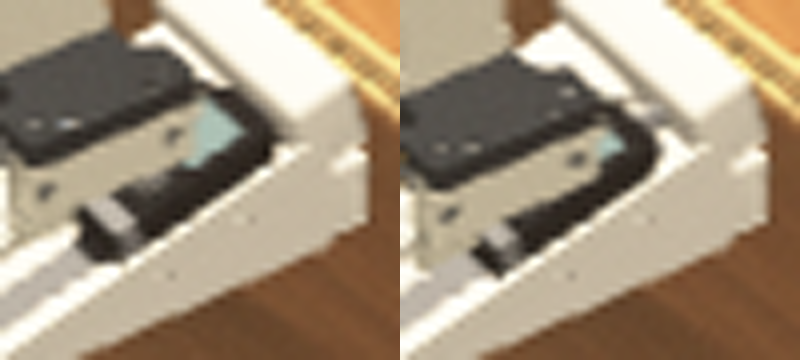

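View pics/cmp6t.png

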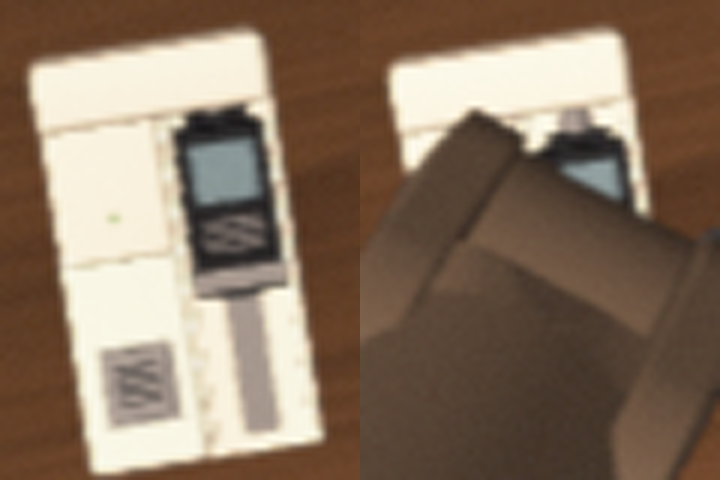

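Request:
play_rows --series '[[[4.6,0,0,0,0],[4.6,0,0,0,0],[4.6,0,0,0,0],[4.6,0,0,0,0],[4.6,0,0,0,0]]]'

```text
time_s: 7.0
ee_pos: [519.8, -89.9, 39.3]
tool_rot: [[-0.983, -0.182, 0.02], [-0.182, 0.983, 0.002], [-0.02, -0.002, -1.0]]
contact_force: [-0.5, 0.5, 4.4]
finger_gap: 0.496
```

Run:
```python
from h import *
from bench import get_state,camera
q=np.load("cradle.npy");co,si=np.cos(q[2]),np.sin(q[2])
F=[];W=[]
for i in range(8):
    c=camera("side"); s=get_state(); F.append(s["contact_force"]); W.append(c)
F=np.array(F); print(F.mean(0),F.std(0),s["time_s"],s["ee_pos"])
np.savez("side7.npz",**W[-1])
T=lambda p:np.array([q[0]+co*p[0]-si*p[1],q[1]+si*p[0]+co*p[1],6+p[2]])
for nm,c in(("side",W[0]),("top",load("top6.npz"))):
  for d in(0,6,8,10,12,14):
    r=np.radians(15)
    print(nm,d,np.round(np.subtract(proj(c,T((-25-d*np.cos(r),-45,47-d*np.sin(r)))),proj(c,T((-25,-45,47)))),2))
# template motion of the pack in side
a=load("side5.npz")["pixels"]; b=np.mean([w["pixels"] for w in W],0).astype(np.uint8)
for (x,y,w,h) in[(249,202,9,10),(250,201,8,12)]:
    t=a[y:y+h,x:x+w]; U=lambda i:cv2.resize(i,None,fx=4,fy=4,interpolation=2)
    R=cv2.matchTemplate(U(b[y-8:y+h+12,x-12:x+w+6]),U(t),cv2.TM_CCOEFF_NORMED); _,mx,_,l=cv2.minMaxLoc(R); print(mx,l[0]/4-12,l[1]/4-8)
```

```text
[-0.41055169  0.55327484  4.69953605] [0.35089211 0.53513114 0.4502418 ] 7.4 [519.81052888 -89.8666602   39.35198848]
side 0 [0. 0.]
side 6 [-1.59  1.08]
side 8 [-2.12  1.44]
side 10 [-2.65  1.81]
side 12 [-3.18  2.17]
side 14 [-3.72  2.53]
top 0 [0. 0.]
top 6 [0.32 2.17]
top 8 [0.43 2.89]
top 10 [0.53 3.61]
top 12 [0.64 4.33]
top 14 [0.75 5.05]
0.6710894107818604 -1.75 2.0
0.6725366115570068 -2.0 1.75
```

Request:
play_rows --series '[[[4.6,0,0,0.1,0],[4.6,0.1,0,0,0],[4.6,0.2,0,0,0],[4.6,0.1,0,0,0],[4.6,0,0,0,0]]]'

```text
time_s: 8.02
ee_pos: [518.7, -90.2, 39.5]
tool_rot: [[-0.983, -0.182, 0.025], [-0.182, 0.983, 0.002], [-0.025, -0.003, -1.0]]
contact_force: [-0.7, 0.9, 4.1]
finger_gap: 0.499
```

```bash
cat > meas.py <<'E'
from h import *
from bench import get_state,camera
import sys
q=np.load("cradle.npy");co,si=np.cos(q[2]),np.sin(q[2])
F=[];W=[]
for i in range(6):
    c=camera("side"); s=get_state(); F.append(s["contact_force"]); W.append(c)
F=np.array(F); d=s["ee_pos"]-np.array([q[0],q[1],6]); print(F.mean(0),s["time_s"],s["ee_pos"],"cradle",d[0]*co+d[1]*si,-d[0]*si+d[1]*co)
np.savez("side%s.npz"%sys.argv[1],**W[-1])
c=camera("top"); np.savez("top%s.npz"%sys.argv[1],**c)
f=lambda i:cv2.resize(i[180:225,240:290],None,fx=7,fy=7,interpolation=cv2.INTER_CUBIC)
g=lambda i:cv2.resize(i[170:217,235:275],None,fx=7,fy=7,interpolation=cv2.INTER_CUBIC)
cv2.imwrite("pics/m%s.png"%sys.argv[1],np.vstack([np.hstack([f(load("side6.npz")["pixels"]),f(W[-1]["pixels"])]),cv2.copyMakeBorder(np.hstack([g(load("top6.npz")["pixels"]),g(c["pixels"])]),0,0,0,140,0)])[:600,:,::-1])
E
python3 meas.py 8
```

```text
[0.04276277 0.5845658  4.56345511] 8.325 [518.71188054 -90.24005854  39.3768081 ] cradle -45.53002658795696 2.75381356164044
```

View pics/m8.png

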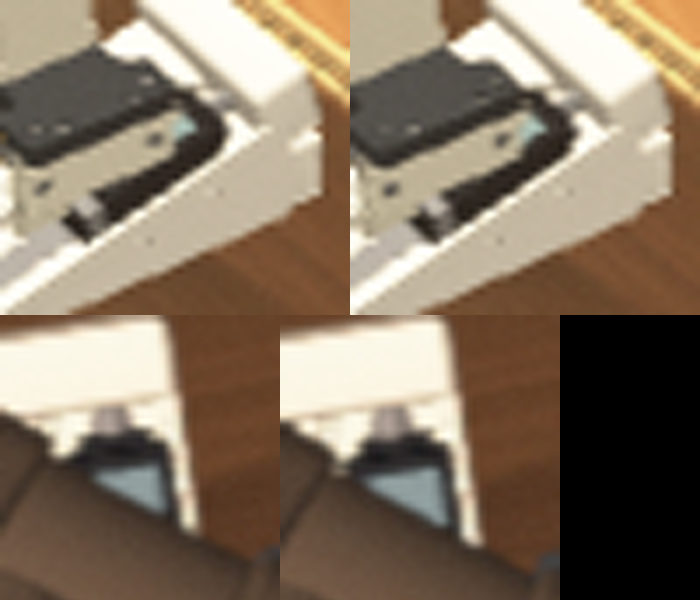

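Request:
play_rows --series '[[[4.6,0.3,0,0.1,0],[4.6,0.3,0,0.1,0],[4.6,0.2,0,0.1,0],[4.6,0,0,0.1,0],[4.6,0,0,0.1,0]]]'

```text
time_s: 9.0
ee_pos: [514.9, -91.3, 37.0]
tool_rot: [[-0.983, -0.183, 0.033], [-0.183, 0.983, 0.003], [-0.033, -0.003, -0.999]]
contact_force: [-5.8, 2.0, 24.6]
finger_gap: 0.499
```

```bash
python3 meas.py 9
```

```text
[-4.79593819  1.74347945 22.31344971] 9.3 [514.8555995  -91.26801918  37.04901765] cradle -49.50926809208028 2.448455408510644
```

View pics/m9.png

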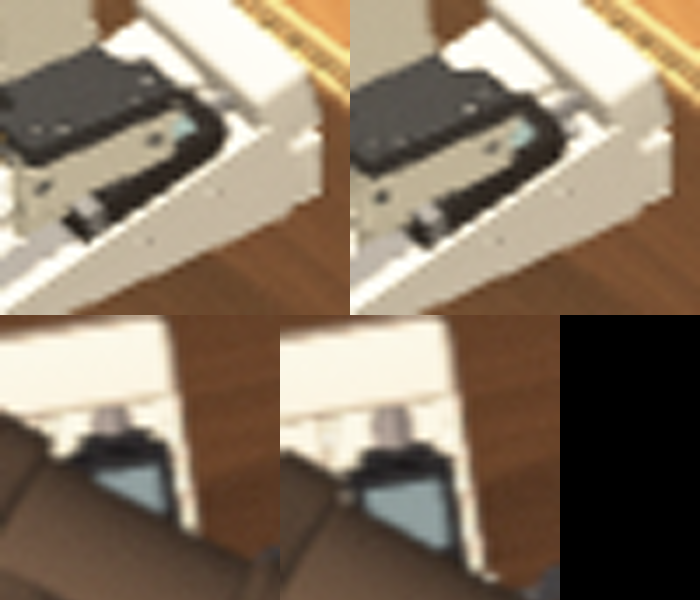

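Request:
play_rows --series '[[[4.6,0,0,-0.1,0],[4.6,0,0,-0.05,0],[4.6,0,0,0,0],[4.6,0,0,0,0],[4.6,0,0,0,0]]]'

```text
time_s: 9.98
ee_pos: [514.4, -91.4, 39.0]
tool_rot: [[-0.983, -0.183, 0.033], [-0.183, 0.983, 0.003], [-0.033, -0.003, -0.999]]
contact_force: [0.5, 1.2, 4.6]
finger_gap: 0.502
```

```bash
python3 meas.py 10; python3 look.py 11|head -1
python3 - <<'E'
from h import *
a=load("top0.npz");b=load("top10.npz")
d=cv2.absdiff(a["pixels"],b["pixels"]).max(2)[140:310,150:335]
cv2.imwrite("pics/top10.png",cv2.resize(b["pixels"][140:310,140:340,::-1],None,fx=3.5,fy=3.5,interpolation=2))
E
```

```text
[0.21636592 0.95983558 5.31613306] 10.275 [514.35133608 -91.39651613  38.99167278] cradle -50.02852700229035 2.414349071853631
t 10.325 TCP cradle [-50.    2.4  33. ] yaw 10.527735958403941 gap 45.93350367093597 F [-0.8  1.2  4.8]
```

View pics/m10.png

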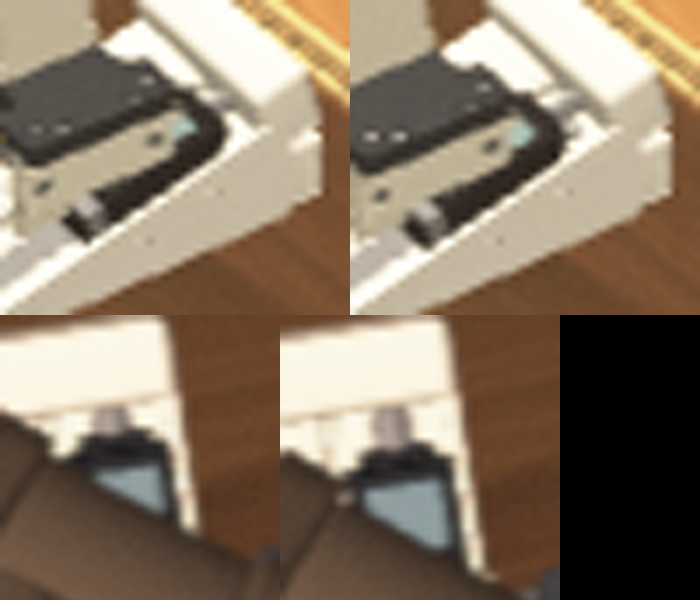

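View pics/w11.png

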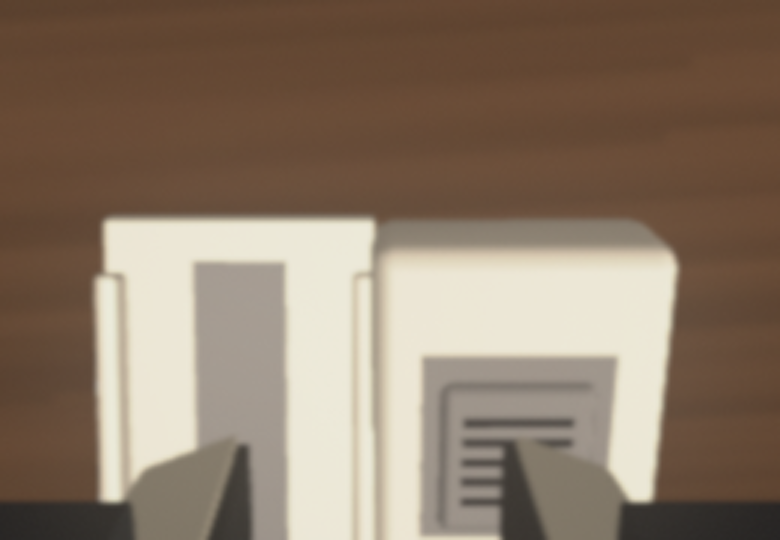

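```bash
python3 -c "
from bench import sign_off,get_state
print(sign_off()); print(get_state()['time_s'])"
```

```text
the job is handed in; nothing more can be done
None
the job is handed in; nothing more can be done
```

The eject button was pressed with one finger and the pack popped out against the other, which was waiting in the chute. I then eased that finger about 5 mm towards the mouth, and the pack followed. I handed the job in at about 10.3 s with the finger still against the pack and the button still held down; sign-off gives no verdict.

**Last checks:**
- **Pack position:** it was at rest about 14–15 mm down the chute by my image estimate, inside the allowed 6–60 mm. It looked flat on the floor.
- **Holding:** the two side pictures before and after the last small move show the pack stopped wherever the finger stopped.
- **Other things in the tray:** the arm never went near them, but I did not compare before and after pictures of them.

**Checks that disagreed:**
- **Fingertips:** `tip_extent` says they are 25 mm ahead of the TCP, but two cameras showed about 5 mm. I went by the cameras, and the button was touched about where they predicted.
- **Sideways force:** it read close to 0 N, where the spring should push with about 3 N. Friction from the button on the other finger probably cancels it. I judged the contact from the pack following the finger, because the force reading could not show it.
- **Button force:** the button was briefly pressed into its stop with about 22–25 N, then eased to about 5 N. That force was on the button, not the pack.

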